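Set up the beam line on the breadboard

ROBOT

A 6-joint arm with a two-finger parallel gripper is mounted at the origin on the work surface. World frame = base frame: x ahead of the robot, y to its left, z up, the work surface at z = 0. Lengths are in m, angles in degrees, forces in N, time in s.
With the tool pointing down it reaches from about 0.4 to 0.825 m from the base axis. Payload 7 kg.
Tool frame: the origin (TCP) lies midway between the tips of the shut fingers; the grasp point (between the pads) lies 19 mm behind it (r.grip_point_offset is the distance from the TCP to the grasp point, in m); x points along the fingers, z is the direction in which the jaws open and shut, and the axes are right-handed (so a half turn about x gives the same grasp; the last joint's range is limited). The gripper opens to 88 mm and grips with 3 to 60 N. Pads are 19 mm wide; open, the fingers measure 130 mm over their backs; the gripper's body (78 mm by 193 mm) begins 47 mm behind the grasp point.
Start: joints at [84.116, 20.546, 0.682, 0, -70.136, -16.507], TCP at [0.257, 0.624, 0.227] pointing down, gripper open.
Joint ranges: [-176.03, 176.03], [-82.01, 121.73], [-58.28, 71.71], [-173.87, 95.51], [-174.79, -0.11], [-173.66, 173.66]. Speed limits (degrees/s): [136.94, 136.94, 172.46, 180, 180, 180].

INTERFACE

Orientations are given as a 3x3 rotation matrix whose columns are the frame's x, y, z axes.
In Python, from station import r, optics, close_job gives the robot as it stands. The module is installed in compiled form; this text tells all that it offers.
- The arm moves only by the tool servo_tool, never from a script. Its argument "steps" is a list that holds one entry, the list of rows, each a list of 6 numbers: the shift along the tool's x, y, z in m, then the turn, a rotation vector about the tool's x, y, z in rad. A call has 1 to 20 rows; each row is the pose to reach, as a shift and turn from the pose commanded when the call began, along the tool's axes at that moment; what a row does not reach only later rows make up. A row lasts 1/8 s, in which the tool goes at most 62.5 mm and 10.7 degrees, less where a joint would pass 70% of its speed; a pose out of reach is approached as far as the arm can. A call with a gripper value outside its range is refused whole. "fingers" is the closure, from 0 (fully open) to 1 (shut), set as the call begins (left out, the last holds). The fingers move at their own pace and stop on an object; "grip_force" is the grip in N (left out, the last holds). Time passes only in rows, so rows that repeat a pose let the fingers close. It gives the time, the measured TCP pose, the force and the opening at its end, in the units of the state.
- r.observe(): the state, without advancing time (a new reading comes with each control period).
- optics.read_camera(name): name is "scene" or "top"; returns (picture, depth): 400x640x3 uint8, red, green, blue; 400x640 float32, m along the optical axis (not along the pixel's ray), 0 where there is no reading.
- optics.camera_model(name): a dict with "intrinsics" (3x3 intrinsics, pixels), "k1" (the pictures are not rectified: a ray, as slopes to the right and down, at radius r is drawn at 1 + k1 r^2 times it, then the intrinsics apply), "world_from_camera" (4x4, takes a point from camera to world coordinates). Camera axes: x right, y up, looking along -z (the intrinsics and any distortion apply to the point x, -y, -z); pixel columns grow to the right and rows downward; lengths in m; the calibration is good to about 2 mm. A picture is of the moment at which its call begins. camera_model takes no time and is no camera call.
- close_job(): hands the job in, once; it reports no verdict.
The state is a dict: "time_s": time; "joint_pos": joint angles; "dq": joint speeds; "tau": joint torques, N m; "ee_pos": TCP position; "tcp_rot": TCP orientation; "wrist_force": force on the tool from outside, world axes, zero at the start; "ft_torque": the same for the moment, N m; "grip_width": finger opening in m.
Only numpy, scipy, OpenCV 4.12 (cv2) and the standard library are available. Lean on these libraries where they do the work, as an engineer would, in place of code of your own. Each camera call takes 0.05 s, during which the arm holds its last target.

TASK

Set up the beam line on the breadboard: stand the blue stage halfway between the lamp and the white screen, with the orange-capped cuvette upright on the middle of its top; the lens goes halfway between the lamp and the stage, and the green filter halfway between the stage and the screen. All of it must stand upright on the straight line from lamp to screen, the lens and the filter facing along that line. Leave the red filter where it is, and never tip the glass cuvette over.

Things in the scene. Friction and masses are not known exactly. Their poses are not given: they have to be found in the camera images.
- board: Silver breadboard, a fixed plate 460 by 140 mm and 12 mm thick lying on the table, with a grid of small dark dots (flat marks, not holes). Origin: centre of its underside; x along its long side, the way the beam line runs, z up
- lamp: Lamp, fixed on the board near one end (either end): upright round, black below and on top, glowing pale yellow between, 52 mm across and 112 mm tall, a yellow dot on top. Origin: centre of its underside, on the board's top face (12 mm above the table), on the board's long centre line; x along that line, z up. The screen's centre is 360 mm away
- screen: Screen, fixed on the board near the end opposite the lamp: an upright white plate 90 mm wide, 10 mm thick, its top 106 mm above the board, with grey rings, on a dark foot 80 by 36 mm. Origin: centre of its underside, on the board's top face; x along the beam line, z up
- stage: Stage: solid round blue pedestal with a flat white top, 50 mm across and 45 mm tall. Loose, about 0.2 kg, starts on the table. Origin: centre of its underside, z up
- cuvette: Cuvette: closed, empty square glass cell with an orange cap of the same width, 28 by 28 mm and 60 mm tall (the cap is the top 12 mm). Loose, about 0.06 kg, starts upright on the table. Origin: centre of its underside, z up, x and y square to its sides
- lens: Lens in its mount: upright violet frame 50 mm wide, 50 tall, 14 thick, its middle 75 mm above the underside; below it a 14 mm post and a steel foot 50 (y) by 40 (x) by 14 mm high; 100 mm tall in all. Loose, about 0.25 kg, starts upright on the table. Pale lens 38 mm across on both faces. Origin: centre of the underside; z up, x the way it faces (both faces alike), y across the 50 mm width
- green_filter: Green filter in its mount: upright green frame 50 mm wide, 50 tall, 14 thick, its middle 75 mm above the underside; below it a 14 mm post and a steel foot 50 (y) by 40 (x) by 14 mm high; 100 mm tall in all. Loose, about 0.25 kg, starts upright on the table. Origin: centre of the underside; z up, x the way it faces (both faces alike), y across the 50 mm width
- red_filter: Red filter in its mount (not used): upright red frame 50 mm wide, 50 tall, 14 thick, its middle 75 mm above the underside; below it a 14 mm post and a steel foot 50 (y) by 40 (x) by 14 mm high; 100 mm tall in all. Loose, about 0.25 kg, starts upright on the table. Origin: centre of the underside; z up, x the way it faces (both faces alike), y across the 50 mm width
There are look-alikes about, which are no part of the job. What is shaped like the cuvette but black or turquoise is not meant.

How it is judged:
By the outcome, as a careful person would: the job done as asked, in the order asked, and still so for the second after the job is handed in, with the robot touching nothing.
It also fails if it takes over 112 s, if anything falls off the work surface, if the arm or the gripper's body presses on something with over 40 N, if the wrist force passes 120 N, or if a joint passes its speed limit or range.

## Working session

There is one attempt and no reset: what is moved stays moved. The work goes in short steps, Python scripts to look and compute and a tool call to move; the robot and the scene stay as the last step left them, time stands still between calls to the robot, and variables do not carry over. Pictures are saved under pics/ and viewed, and the job is handed in when it is done.

Besides the shell and the picture viewer there is one more tool, called after "Request:" in YAML: its name, and indented under it one key for each argument. servo_tool: Moves the arm, as the interface text tells. Its arguments: {"type":"object","properties":{"steps":{"type":"array","items":{"type":"array","items":{"type":"array","items":{"type":"number"}}}},"fingers":{"type":"number"},"grip_force":{"type":"number"}},"required":["steps"]}

```bash
mkdir -p pics; python3 - <<'E'
from station import r, optics
import cv2, numpy as np
s=r.observe(); print(s['time_s'],s['ee_pos'],s['tcp_rot'],s['grip_width'])
for n in('scene','top'):
    p,d=optics.read_camera(n); m=optics.camera_model(n)
    print(n,m, d.min(),d.max())
    cv2.imwrite(f'pics/{n}0.png',p[:,:,::-1]); np.save(f'{n}0.npy',d); np.save(f'{n}0p.npy',p)
E
```

```text
0.0 [0.25695118 0.62363366 0.22565401] [[-5.16821183e-04  9.24561720e-01 -3.81031965e-01]
 [-1.54002983e-03 -3.81032300e-01 -9.24560444e-01]
 [-9.99998681e-01  1.08968171e-04  1.62077820e-03]] 0.0874786212580359
scene {'intrinsics': array([[370.09713297,   0.        , 313.98643134],
       [  0.        , 370.09713297, 196.04624551],
       [  0.        ,   0.        ,   1.        ]]), 'k1': 0.005193911167949689, 'world_from_camera': array([[ 0.46358961, -0.43913019,  0.76957738,  1.23044202],
       [ 0.88599104,  0.23976468, -0.39690399, -0.34302034],
       [-0.01022495,  0.86583923,  0.50021782,  0.51716728],
       [ 0.        ,  0.        ,  0.        ,  1.        ]])} 0.0 3.3505828
top {'intrinsics': array([[437.17910395,   0.        , 317.45222634],
       [  0.        , 437.17910395, 201.16096042],
       [  0.        ,   0.        ,   1.        ]]), 'k1': 0.01916144817017842, 'world_from_camera': array([[ 0.02339728,  0.99155318, -0.12757293,  0.35089747],
       [-0.99970455,  0.02404616,  0.00354841,  0.02464824],
       [ 0.00658608,  0.12745222,  0.99182284,  1.36318901],
       [ 0.        ,  0.        ,  0.        ,  1.        ]])} 0.0 2.2445476
```

View pics/scene0.png

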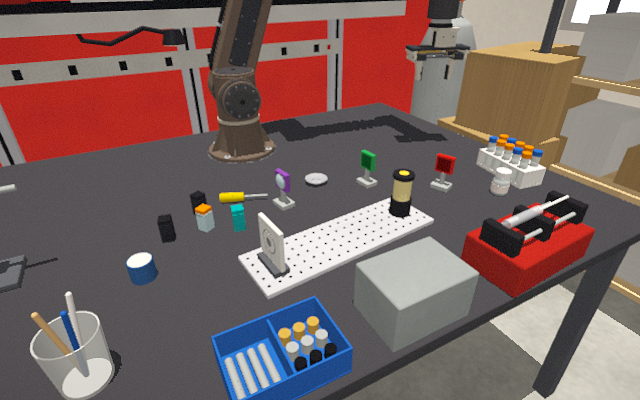

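View pics/top0.png

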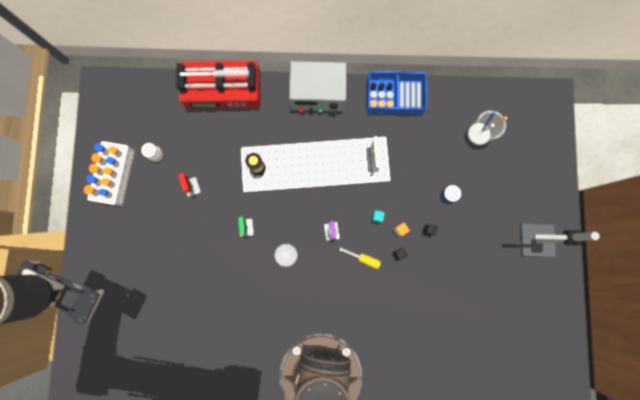

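Scene view: the orange-capped cuvette is at (205,217). Its look-alikes are black (167,228), black (198,203) and turquoise (238,217). The stage is at (142,268), the lens at (283,187), the green filter at (368,168), the red filter at (443,172), the lamp at (402,192) and the screen at (271,245).

Top view: cuvette (402,229), turquoise (379,216), black (431,229) and (400,253), stage (452,193), lens (332,231), green filter (246,227), red filter (189,185). The rack caps at (100,170) and the white jar at (152,152) are not meant. Next, a close crop to check.

```bash
cat > h.py <<'E'
import numpy as np, cv2
from station import r, optics
def model(n):
    m=optics.camera_model(n); return m['intrinsics'],m['k1'],m['world_from_camera']
def rays(n,uv):
    K,k1,T=model(n); uv=np.atleast_2d(uv).astype(float)
    x=(uv-[K[0,2],K[1,2]])/[K[0,0],K[1,1]]
    s=x.copy()
    for _ in range(20): s=x/(1+k1*(s**2).sum(1,keepdims=True))
    d=np.c_[s[:,0],-s[:,1],-np.ones(len(s))]
    return T[:3,3], d@T[:3,:3].T, d
def plane(n,uv,z):
    o,d,_=rays(n,uv); return o+d*((z-o[2])/d[:,2:])
def proj(n,P):
    K,k1,T=model(n); P=np.atleast_2d(P)
    c=(P-T[:3,3])@T[:3,:3]; s=np.c_[c[:,0]/-c[:,2],-c[:,1]/-c[:,2]]
    s=s*(1+k1*(s**2).sum(1,keepdims=True)); return s*[K[0,0],K[1,1]]+[K[0,2],K[1,2]]
def cloud(n,d):
    v,u=np.mgrid[:400,:640]; o,_,dc=rays(n,np.c_[u.ravel(),v.ravel()])
    T=model(n)[2]; P=o+(dc*d.reshape(-1,1))@T[:3,:3].T
    return P.reshape(400,640,3)
E
python3 - <<'E'
from h import *
p=np.load('top0p.npy')[:,:,::-1]; q=np.load('scene0p.npy')[:,:,::-1]
a=cv2.resize(p[130:270,225:465],None,fx=3.3,fy=3.3,interpolation=cv2.INTER_CUBIC); cv2.imwrite('pics/c1.png',a)
a=cv2.resize(q[140:300,110:310],None,fx=3.7,fy=3.7,interpolation=cv2.INTER_CUBIC); cv2.imwrite('pics/c2.png',a)
E
```

```text
(no output)
```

View pics/c1.png

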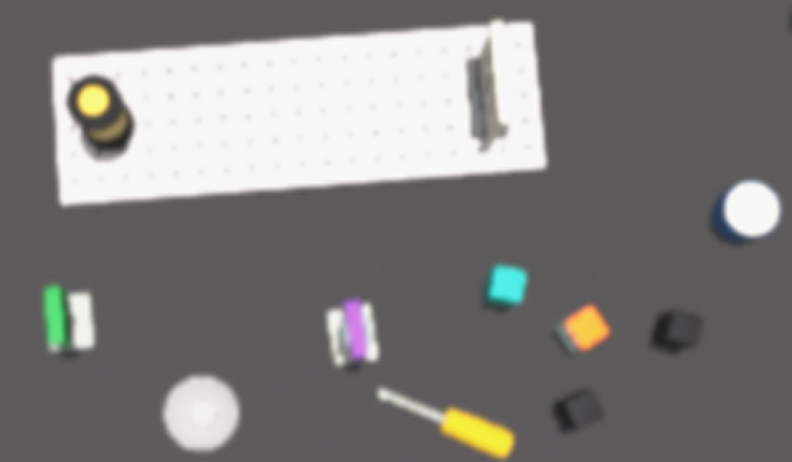

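View pics/c2.png

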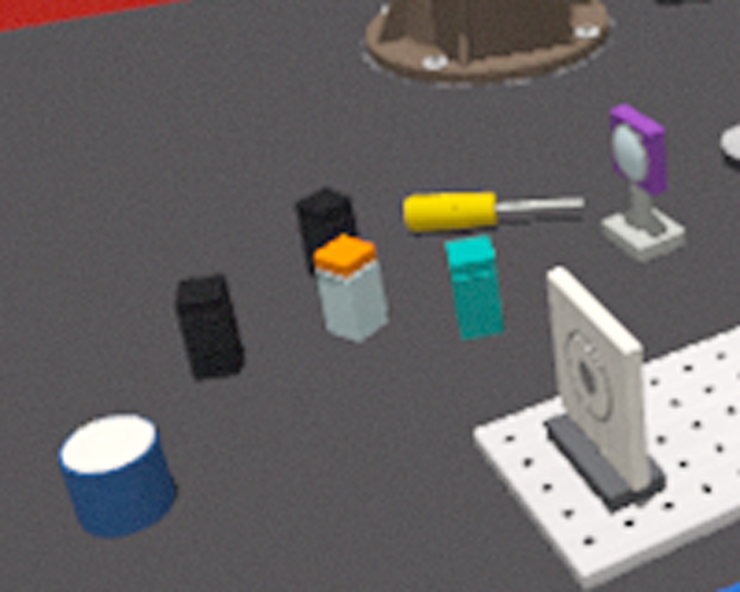

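```bash
cat > meas.py <<'E'
from h import *
def hsvm(p,lo,hi): return cv2.inRange(cv2.cvtColor(p,cv2.COLOR_RGB2HSV),np.array(lo),np.array(hi))>0
COL={'lens':((130,80,60),(160,255,255),.1),'green':((50,120,60),(75,255,255),.1),'red':((0,150,60),(6,255,255),.1),'cuv':((7,150,150),(20,255,255),.06)}
ROI={'top':(150,130,480,280),'scene':(110,130,470,300)}
def masks(n,p):
    x0,y0,x1,y1=ROI[n]; R=np.zeros(p.shape[:2],bool); R[y0:y1,x0:x1]=1
    out={}
    for k,(lo,hi,z) in COL.items():
        m=(hsvm(p,lo,hi)&R).astype(np.uint8)
        nn,l,st,_=cv2.connectedComponentsWithStats(m)
        if nn>1: out[k]=l==1+np.argmax(st[1:,4])
    return out
E
python3 - <<'E'
from meas import *
for n in('top','scene'):
    p=np.load(n+'0p.npy'); d=np.load(n+'0.npy'); P=cloud(n,d)
    for k,m in masks(n,p).items():
        Q=P[m&(d>0)]; v,u=np.nonzero(m)
        print(n,k,m.sum(),u.min(),u.max(),v.min(),v.max(),'z',np.percentile(Q[:,2],[2,50,98]).round(4),'med',np.median(Q,0).round(4))
        T=Q[Q[:,2]>COL[k][2]-.008]
        if len(T)>8:
            (c,wh,a)=cv2.minAreaRect(T[:,:2].astype(np.float32)*1000); print('   top',len(T),T.mean(0).round(4),np.round(c,1),np.round(wh,1),round(a,1))
    # table, board heights
    if n=='top':
        print('table',P[300,200:260,2].mean(),P[300,200:260,2].std(),'board',P[175,290:340,2].mean())
E
```

```text
top lens 83 329 335 220 239 z [-0.0027  0.0995  0.1037] med [ 0.4332 -0.0241  0.0995]
   top 75 [ 0.4318 -0.0247  0.0994] [431.8 -24.5] [49.5 12.5] 10.1
top green 92 239 244 217 233 z [0.0023 0.0994 0.1041] med [0.4387 0.2379 0.0994]
   top 83 [0.4386 0.2384 0.0995] [438.8 238.7] [47.8 14.2] 6.7
top red 123 179 190 174 190 z [-0.0025  0.0975  0.1047] med [0.5608 0.4112 0.0975]
   top 90 [0.5601 0.4119 0.0993] [560.3 412.6] [49.8 14.7] 21.1
top cuv 52 397 408 223 235 z [-0.0018  0.0574  0.0635] med [ 0.4423 -0.2403  0.0574]
   top 36 [ 0.4384 -0.2361  0.0593] [ 440.6 -235.8] [27.6 27.5] 33.3
table -0.0007825668805598022 0.002740322856101141 board 0.011686432956508846
scene lens 160 275 289 168 192 z [-0.0059  0.0787  0.0972] med [ 0.454  -0.0233  0.0787]
   top 56 [ 0.4368 -0.0263  0.0956] [435.1 -27. ] [47.4 13.7] 10.4
scene green 246 361 375 150 171 z [-0.0051  0.0763  0.0964] med [0.4463 0.2341 0.0763]
   top 48 [0.4411 0.2371 0.0952] [440.2 238. ] [48.6 16.4] 9.2
scene red 927 110 192 130 147 z [-0.3617 -0.3256 -0.0025] med [-1.2724 -0.304  -0.3256]
scene cuv 121 195 210 203 214 z [-0.0026  0.0552  0.0575] med [ 0.4459 -0.235   0.0552]
   top 86 [ 0.4454 -0.2357  0.0557] [ 442.2 -235.9] [29.  29.3] 32.6
```

```bash
python3 - <<'E'
from meas import *
p=np.load('top0p.npy'); d=np.load('top0.npy'); P=cloud('top',d)
hsv=cv2.cvtColor(p,cv2.COLOR_RGB2HSV)
m=((hsv[...,1]<40)&(hsv[...,2]>170)).astype(np.uint8); m[:, :236]=0;m[:,395:]=0;m[:130]=0;m[195:]=0
m=cv2.morphologyEx(m,cv2.MORPH_CLOSE,np.ones((3,3)))
c=max(cv2.findContours(m,cv2.RETR_EXTERNAL,cv2.CHAIN_APPROX_NONE)[0],key=cv2.contourArea)[:,0]
W=plane('top',c,.012)
print('board',cv2.minAreaRect(W[:,:2].astype(np.float32)*1000))
# depth-based board
R=P[130:195,236:395].reshape(-1,3); B=R[(abs(R[:,2]-.012)<.004)&True]
# long edges fit w/ contour: split by side
W2=W[:,:2]*1000
(cc,wh,a)=cv2.minAreaRect(W2.astype(np.float32))
C=W2.mean(0); 
ax=np.array([np.cos(np.radians(a)),np.sin(np.radians(a))]); 
if wh[0]<wh[1]: ax=np.array([-ax[1],ax[0]])
nx=np.array([-ax[1],ax[0]])
for _ in range(3):
    s=(W2-cc)@ax; t=(W2-cc)@nx; fs=[]
    for sg in(1,-1):
        k=(sg*t>60)&(abs(s)<200); k&=abs(t-np.median(t[k]))<4; f=np.polyfit(s[k],t[k],1); fs.append(f)
        print('edge',sg,k.sum(),np.degrees(np.arctan(f[0])),f[1])
    es=[]
    for sg in(1,-1):
        k=(sg*s>215)&(abs(t)<55); k&=abs(s-np.median(s[k]))<4; f=np.polyfit(t[k],s[k],1); es.append(f); print('end',sg,-np.degrees(np.arctan(f[0])),f[1])
    th=np.arctan(np.mean([f[0] for f in fs])); cc=cc+nx*np.mean([f[1] for f in fs])+ax*np.mean([f[1] for f in es])
    ax=ax*np.cos(th)+nx*np.sin(th); nx=np.array([-ax[1],ax[0]])
print('center',cc,'ax',ax,np.degrees(np.arctan2(ax[1],ax[0])))
# lamp dot
md=cv2.inRange(hsv,np.array((20,80,150)),np.array((35,255,255))); md[:,:236]=0; md[:,270:]=0; md[:145]=0; md[180:]=0
v,u=np.nonzero(md); print('lampdot px',u.mean(),v.mean(),len(u), plane('top',[[u.mean(),v.mean()]],.124)); print(P[md>0][:,2].round(3)[:40])
q=P.reshape(-1,3); k=(q[:,2]>.117)&(q[:,2]<.132)&(q[:,0]>.5)&(q[:,0]<.75)&(abs(q[:,1])<.3)
L=q[k&(q[:,1]>.1)]; print('lamp top',len(L),cv2.minEnclosingCircle(L[:,:2].astype(np.float32)*1000),L[:,2].mean())
k=(q[:,2]>.108)&(q[:,2]<.132)&(q[:,0]>.5)&(q[:,0]<.75)&(abs(q[:,1])<.3)
S=q[k&(q[:,1]<0)]; print('screen',len(S),S.mean(0),cv2.minAreaRect(S[:,:2].astype(np.float32)*1000))
k=(abs(q[:,2]-.045)<.008)&(q[:,0]>.4)&(q[:,0]<.65)&(q[:,1]<-.28)&(q[:,1]>-.42)
S=q[k]; print('stage',len(S),S.mean(0),cv2.minEnclosingCircle(S[:,:2].astype(np.float32)*1000))
# scene stage
p=np.load('scene0p.npy'); d=np.load('scene0.npy'); q=cloud('scene',d).reshape(-1,3)
k=(abs(q[:,2]-.043)<.006)&(q[:,0]>.4)&(q[:,0]<.65)&(q[:,1]<-.28)&(q[:,1]>-.42)
S=q[k]; print('stage sc',len(S),S.mean(0),cv2.minEnclosingCircle(S[:,:2].astype(np.float32)*1000))
k=(q[:,2]>.115)&(q[:,2]<.132)&(q[:,0]>.5)&(q[:,0]<.75)&(abs(q[:,1])<.3)
L=q[k&(q[:,1]>.1)]; print('lamp sc',len(L),L.mean(0),cv2.minEnclosingCircle(L[:,:2].astype(np.float32)*1000))
E
```

```text
board ((644.3255615234375, 30.613693237304688), (147.5657958984375, 464.1531677246094), 5.918302059173584)
edge 1 128 -0.0642051103989623 72.04005732226943
edge -1 124 -0.12393997310829577 -69.55044531126525
end 1 -0.12301509076936121 230.46496676938065
end -1 -0.05115204793426247 -230.38728844980636
edge 1 128 0.029861391142464354 70.79517300739131
edge -1 123 -0.062288818269665015 -70.75725419863353
end 1 0.04180779280027116 230.45063367739368
end -1 -0.05063850135050531 -230.38556482205885
edge 1 128 0.04607406973413953 70.7762438382262
edge -1 123 -0.046076243903555414 -70.77622995921625
end 1 0.058008105953693566 230.4181420953416
end -1 -0.03443788309102789 -230.41803419863479
center [643.06121033  30.55448348] ax [-0.10119576  0.99486653] 95.80803184686047
lampdot px 252.68 160.01333333333332 75 [[0.625542   0.21004716 0.124     ]]
[0.125 0.124 0.127 0.124 0.12  0.12  0.127 0.122 0.125 0.123 0.125 0.123
 0.122 0.124 0.126 0.124 0.126 0.121 0.122 0.123 0.125 0.124 0.124 0.123
 0.126 0.122 0.122 0.127 0.122 0.126 0.126 0.123 0.122 0.125 0.126 0.121
 0.127 0.124 0.124 0.123]
lamp top 245 ((624.1007080078125, 209.2631378173828), 25.83307456970215) 0.12373929204535467
screen 117 [ 0.65935675 -0.14790772  0.11684233] ((660.553955078125, -148.29052734375), (90.69596862792969, 10.713920593261719), 5.620808124542236)
stage 233 [ 0.54484664 -0.38273657  0.04469537] ((504.93218994140625, -355.19378662109375), 85.77201080322266)
stage sc 427 [ 0.54366885 -0.37970205  0.04172138] ((506.7169494628906, -357.4407958984375), 85.96807861328125)
lamp sc 200 [0.63033095 0.20839331 0.11986283] ((627.0374755859375, 210.57554626464844), 26.700702667236328)
```

```bash
cat > plan.py <<'E'
from h import *
from scipy.spatial.transform import Rotation as Ro
def Rt(yaw):  # yaw = world angle of jaw axis (tool z), tool x down
    z=np.array([np.cos(np.radians(yaw)),np.sin(np.radians(yaw)),0]); x=np.array([0,0,-1.]); return np.c_[x,np.cross(z,x),z]
def plan(p,yaw=None):
    s=r.observe(); R=np.array(s['tcp_rot']); 
    cur=np.degrees(np.arctan2(R[1,2],R[0,2]))
    if yaw is None: yaw=cur
    best=min((yaw,yaw+180,yaw-180,yaw+360),key=lambda y:abs(y-cur))
    for y in (best,best+180 if best<cur else best-180):
        print('cur yaw %.1f tgt %.1f shift'%(cur,y),(R.T@(np.array(p)-s['ee_pos'])).round(4),'rot',Ro.from_matrix(R.T@Rt(y)).as_rotvec().round(4))
    print('t',s['time_s'],'pos',np.round(s['ee_pos'],4),'j',np.round(s['joint_pos'],1),'F',np.round(s['wrist_force'],1),'w',s['grip_width'])
E
python3 - <<'E'
from plan import *
p=np.load('top0p.npy'); P=cloud('top',np.load('top0.npy'))
hsv=cv2.cvtColor(p,cv2.COLOR_RGB2HSV)
m=((hsv[...,1]<60)&(hsv[...,2]>150)); k=np.zeros_like(m); k[175:212,435:470]=1; m&=k
v,u=np.nonzero(m); print('stage px',u.mean(),v.mean(),len(u),plane('top',[[u.mean(),v.mean()]],.045))
W=plane('top',np.c_[u,v],.045); print(cv2.minEnclosingCircle(W[:,:2].astype(np.float32)*1000))
plan([.543,-.38,.18],5.8)
E
```

```text
stage px 452.3430962343096 192.85774058577405 239 [[ 0.55592882 -0.39053299  0.045     ]]
((556.005126953125, -390.57159423828125), 26.537063598632812)
cur yaw -112.4 tgt -174.2 shift [0.047  0.6469 0.819 ] rot [ 1.0787e+00  1.2000e-03 -9.0000e-04]
cur yaw -112.4 tgt 5.8 shift [0.047  0.6469 0.819 ] rot [-2.0629e+00  1.1000e-03  1.4000e-03]
t 0.1 pos [0.257  0.6237 0.2257] j [ 84.1  20.6   0.6  -0.  -70.1 -16.5] F [-0.2  0.5  0.2] w 0.08740793399632477
```

Request:
servo_tool:
  steps:
    - [[0.077,0.663,0.824,1.079,0,0],[0.077,0.663,0.824,1.079,0,0],[0.077,0.663,0.824,1.079,0,0],[0.077,0.663,0.824,1.079,0,0],[0.077,0.663,0.824,1.079,0,0],[0.077,0.663,0.824,1.079,0,0],[0.077,0.663,0.824,1.079,0,0],[0.077,0.663,0.824,1.079,0,0],[0.077,0.663,0.824,1.079,0,0],[0.077,0.663,0.824,1.079,0,0],[0.077,0.663,0.824,1.079,0,0],[0.077,0.663,0.824,1.079,0,0],[0.077,0.663,0.824,1.079,0,0],[0.077,0.663,0.824,1.079,0,0],[0.077,0.663,0.824,1.079,0,0],[0.077,0.663,0.824,1.079,0,0],[0.077,0.663,0.824,1.079,0,0],[0.077,0.663,0.824,1.079,0,0],[0.077,0.663,0.824,1.079,0,0],[0.077,0.663,0.824,1.079,0,0]]
  fingers: 0

```text
time_s: 2.6
ee_pos: [0.5562, -0.3894, 0.1499]
tcp_rot: [[0.0, 0.102, -0.995], [0.0, -0.995, -0.102], [-1.0, -0.0, -0.0]]
wrist_force: [0.2, -0.8, -0.4]
grip_width: 0.0875
```

```bash
python3 - <<'E'
from plan import *
plan([.556,-.3905,.15],5.8)
plan([.556,-.3905,.009],5.8)
for n in('scene','top'):
    p,d=optics.read_camera(n); cv2.imwrite(f'pics/{n}1.png',p[:,:,::-1])
E
```

```text
cur yaw -174.2 tgt -174.2 shift [-0.0001  0.0011  0.0003] rot [ 0.0008 -0.0002  0.    ]
cur yaw -174.2 tgt 5.8 shift [-0.0001  0.0011  0.0003] rot [-3.1408e+00 -0.0000e+00 -3.0000e-04]
t 2.6 pos [ 0.5562 -0.3894  0.1499] j [-18.6  23.9  -4.6  -0.  -61.5  24.4] F [ 0.2 -0.8 -0.4] w 0.08745720322125454
cur yaw -174.2 tgt -174.2 shift [0.1409 0.0011 0.0004] rot [ 0.0008 -0.0002  0.    ]
cur yaw -174.2 tgt 5.8 shift [0.1409 0.0011 0.0004] rot [-3.1408e+00 -0.0000e+00 -3.0000e-04]
t 2.6 pos [ 0.5562 -0.3894  0.1499] j [-18.6  23.9  -4.6  -0.  -61.5  24.4] F [ 0.2 -0.8 -0.4] w 0.08745720322125454
```

View pics/scene1.png

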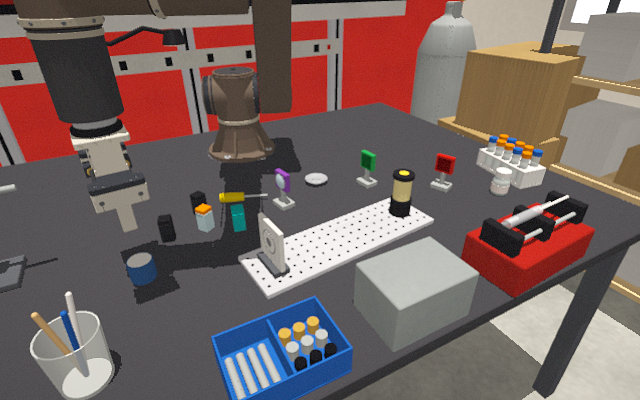

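View pics/top1.png

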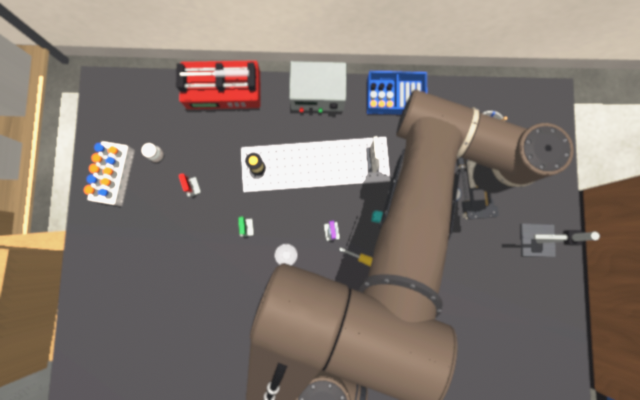

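```bash
python3 - <<'E'
from plan import *
s=r.observe()
print(proj('scene',[s['ee_pos'],[.556,-.3905,.045],[.556,-.3905,0]]))
p=cv2.imread('pics/scene1.png'); cv2.imwrite('pics/c3.png',cv2.resize(p[110:300,60:220],None,fx=3.1,fy=3.1,interpolation=cv2.INTER_CUBIC))
E
```

```text
[[124.47878081 213.81054388]
 [137.89586215 258.46856167]
 [143.34013604 275.64528091]]
```

View pics/c3.png

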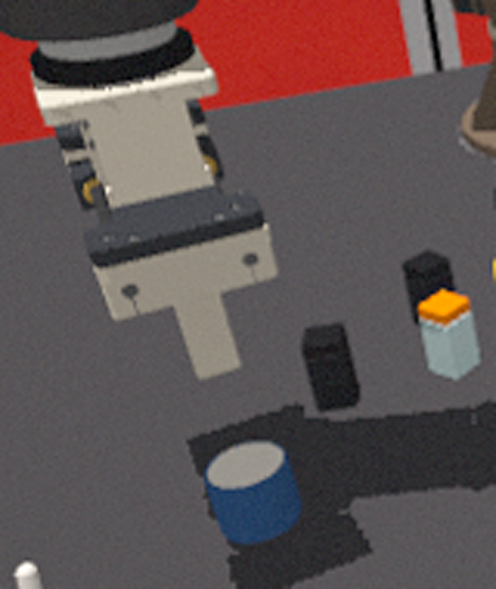

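```bash
python3 - <<'E'
from plan import *
p=np.load('scene0p.npy'); hsv=cv2.cvtColor(p,cv2.COLOR_RGB2HSV)
for nm,mm in(('white',(hsv[...,1]<60)&(hsv[...,2]>140)),('blue',(hsv[...,0]>95)&(hsv[...,0]<125)&(hsv[...,1]>90))):
    m=mm.copy(); k=np.zeros_like(m); k[250:290,120:165]=1; m&=k
    v,u=np.nonzero(m); print(nm,len(u),u.mean(),v.mean(),u.min(),u.max(),v.min(),v.max(),plane('scene',[[u.mean(),v.mean()]],.045))
E
```

```text
white 297 138.84511784511784 259.4006734006734 127 151 252 267 [[ 0.55999264 -0.38911713  0.045     ]]
blue 498 142.5140562248996 273.218875502008 126 156 256 284 [[ 0.60676817 -0.38701796  0.045     ]]
```

Request:
servo_tool:
  steps:
    - [[0.05,0.001,0,0,0,0],[0.09,0.001,0,0,0,0],[0.12,0.001,0,0,0,0],[0.141,0.001,0,0,0,0],[0.141,0.001,0,0,0,0],[0.141,0.001,0,0,0,0]]

```text
time_s: 3.45
ee_pos: [0.5573, -0.3912, 0.01]
tcp_rot: [[0.002, 0.102, -0.995], [-0.001, -0.995, -0.102], [-1.0, 0.001, -0.001]]
wrist_force: [0.2, -0.6, 0.1]
grip_width: 0.0875
```

Request:
servo_tool:
  steps:
    - [[0,0,0,0,0,0],[0,0,0,0,0,0],[0,0,0,0,0,0],[0,0,0,0,0,0],[0,0,0,0,0,0],[0,0,0,0,0,0],[0,0,0,0,0,0],[0,0,0,0,0,0]]
  fingers: 1
  grip_force: 20

```text
time_s: 4.45
ee_pos: [0.5561, -0.3914, 0.0086]
tcp_rot: [[-0.0, 0.101, -0.995], [0.0, -0.995, -0.101], [-1.0, -0.0, 0.0]]
wrist_force: [-2.6, -0.2, 3.4]
grip_width: 0.0494
```

```bash
python3 - <<'E'
from plan import *
plan([.643,.0306,.101],-174.2)
E
```

```text
cur yaw -174.2 tgt -174.2 shift [-0.0924 -0.4111 -0.129 ] rot [-0.0002  0.0005  0.0001]
cur yaw -174.2 tgt -354.2 shift [-0.0924 -0.4111 -0.129 ] rot [ 3.1413e+00  1.0000e-04 -7.0000e-04]
t 4.45 pos [ 0.5561 -0.3914  0.0086] j [-18.8  32.  -12.    0.  -46.   24.5] F [-2.6 -0.2  3.4] w 0.04942761188623542
```

Request:
servo_tool:
  steps:
    - [[-0.03,0,0,0,0,0],[-0.08,0,0,0,0,0],[-0.14,0,0,0,0,0],[-0.18,0,0,0,0,0],[-0.18,-0.05,-0.016,0,0,0],[-0.18,-0.1,-0.032,0,0,0],[-0.18,-0.15,-0.047,0,0,0],[-0.18,-0.2,-0.063,0,0,0],[-0.18,-0.25,-0.078,0,0,0],[-0.18,-0.3,-0.094,0,0,0],[-0.18,-0.35,-0.11,0,0,0],[-0.18,-0.39,-0.122,0,0,0],[-0.18,-0.41,-0.129,0,0,0],[-0.18,-0.41,-0.129,0,0,0],[-0.18,-0.41,-0.129,0,0,0],[-0.18,-0.41,-0.129,0,0,0]]

```text
time_s: 6.45
ee_pos: [0.6432, 0.0285, 0.1885]
tcp_rot: [[-0.0, 0.1, -0.995], [-0.0, -0.995, -0.1], [-1.0, 0.0, 0.0]]
wrist_force: [-0.2, -1.1, -2.3]
grip_width: 0.0499
```

```bash
python3 - <<'E'
from plan import *
plan([.643,.0297,.0206],-174.2)
E
```

```text
cur yaw -174.3 tgt -174.2 shift [ 0.1679 -0.0013  0.    ] rot [-0.0015  0.0002 -0.    ]
cur yaw -174.3 tgt -354.2 shift [ 0.1679 -0.0013  0.    ] rot [ 3.1401e+00 -1.0000e-04 -3.0000e-04]
t 6.45 pos [0.6432 0.0285 0.1885] j [ 19.9  19.1  -6.6  -0.  -64.3 -14.2] F [-0.2 -1.1 -2.3] w 0.049924861711474595
```

Request:
servo_tool:
  steps:
    - [[0.06,-0.001,0,0,0,0],[0.11,-0.001,0,0,0,0],[0.14,-0.001,0,0,0,0],[0.155,-0.001,0,0,0,0],[0.163,-0.001,0,0,0,0],[0.167,-0.001,0,0,0,0],[0.167,-0.001,0,0,0,0],[0.167,-0.001,0,0,0,0]]

```text
time_s: 7.45
ee_pos: [0.6438, 0.0308, 0.0225]
tcp_rot: [[0.001, 0.101, -0.995], [0.0, -0.995, -0.101], [-1.0, -0.0, -0.001]]
wrist_force: [0.3, -0.3, -2.5]
grip_width: 0.0497
```

```bash
python3 - <<'E'
from plan import *
plan([.643,.0297,.0206],-174.2)
E
```

```text
cur yaw -174.2 tgt -174.2 shift [0.0019 0.001  0.0009] rot [-0.0001 -0.0015  0.0003]
cur yaw -174.2 tgt -354.2 shift [0.0019 0.001  0.0009] rot [3.1415e+00 4.0000e-04 2.3000e-03]
t 7.45 pos [0.6438 0.0308 0.0225] j [ 20.1  28.4 -16.5   0.  -45.  -14.3] F [ 0.3 -0.3 -2.5] w 0.04970449408982508
```

Lower 2 mm, release, and rise.

Request:
servo_tool:
  steps:
    - [[0.002,0.001,0.001,0,0,0],[0.002,0.001,0.001,0,0,0],[0.002,0.001,0.001,0,0,0]]

```text
time_s: 7.82
ee_pos: [0.6431, 0.0298, 0.0206]
tcp_rot: [[0.002, 0.101, -0.995], [0.0, -0.995, -0.101], [-1.0, -0.0, -0.002]]
wrist_force: [-1.8, 1.4, 5.8]
grip_width: 0.0498
```

Request:
servo_tool:
  steps:
    - [[0,0,0,0,0,0],[0,0,0,0,0,0],[0,0,0,0,0,0],[0,0,0,0,0,0],[-0.05,0,0,0,0,0],[-0.11,0,0,0,0,0],[-0.16,0,0,0,0,0],[-0.18,0,0,0,0,0]]
  fingers: 0

```text
time_s: 8.82
ee_pos: [0.6437, 0.0296, 0.2036]
tcp_rot: [[0.005, 0.101, -0.995], [0.001, -0.995, -0.101], [-1.0, -0.001, -0.005]]
wrist_force: [0.3, -0.3, -1.0]
grip_width: 0.0876
```

```bash
python3 - <<'E'
from plan import *
print('cuv yaws')
plan([.4406,-.2358,.15],33)
plan([.4406,-.2358,.15],123)
E
```

```text
cuv yaws
cur yaw -174.2 tgt -147.0 shift [0.0523 0.2436 0.2292] rot [-0.4747 -0.0054 -0.0007]
cur yaw -174.2 tgt -327.0 shift [0.0523 0.2436 0.2292] rot [ 2.6669e+00 -9.0000e-04  7.4000e-03]
t 8.825 pos [0.6437 0.0296 0.2036] j [ 20.   18.3  -5.6   0.  -65.7 -14.2] F [ 0.3 -0.3 -1. ] w 0.08755199830797009
cur yaw -174.2 tgt -57.0 shift [0.0523 0.2436 0.2292] rot [-2.0455 -0.004  -0.0051]
cur yaw -174.2 tgt -237.0 shift [0.0523 0.2436 0.2292] rot [ 1.0961 -0.0045  0.0035]
t 8.825 pos [0.6437 0.0296 0.2036] j [ 20.   18.3  -5.6   0.  -65.7 -14.2] F [ 0.3 -0.3 -1. ] w 0.08755199830797009
```

Request:
servo_tool:
  steps:
    - [[0,0.049,0.046,-0.12,0,0],[0,0.09,0.085,-0.24,0,0],[0.01,0.13,0.125,-0.36,0,0],[0.02,0.17,0.165,-0.475,0,0],[0.03,0.21,0.2,-0.475,-0.005,0],[0.052,0.244,0.23,-0.475,-0.005,0],[0.052,0.244,0.23,-0.475,-0.005,0],[0.052,0.244,0.23,-0.475,-0.005,0],[0.052,0.244,0.23,-0.475,-0.005,0]]
  fingers: 0.37

```text
time_s: 9.95
ee_pos: [0.4392, -0.236, 0.1481]
tcp_rot: [[-0.004, 0.546, -0.838], [-0.002, -0.838, -0.546], [-1.0, -0.0, 0.004]]
wrist_force: [1.3, -0.0, 0.0]
grip_width: 0.0555
```

```bash
python3 - <<'E'
from plan import *
plan([.4403,-.2360,.026],33)
p,d=optics.read_camera('scene'); cv2.imwrite('pics/c4.png',cv2.resize(p[120:300,130:330,::-1],None,fx=3.3,fy=3.3,interpolation=cv2.INTER_CUBIC))
E
```

```text
cur yaw -146.9 tgt -147.0 shift [ 0.1221  0.0007 -0.0014] rot [0.0011 0.004  0.0004]
cur yaw -146.9 tgt 33.0 shift [ 0.1221  0.0007 -0.0014] rot [-3.1405e+00 -6.0000e-04  6.3000e-03]
t 9.95 pos [ 0.4392 -0.236   0.1481] j [ -5.5   7.9 -27.5   0.2 -54.7  38.5] F [ 1.3 -0.   0. ] w 0.05554792473864251
```

View pics/c4.png

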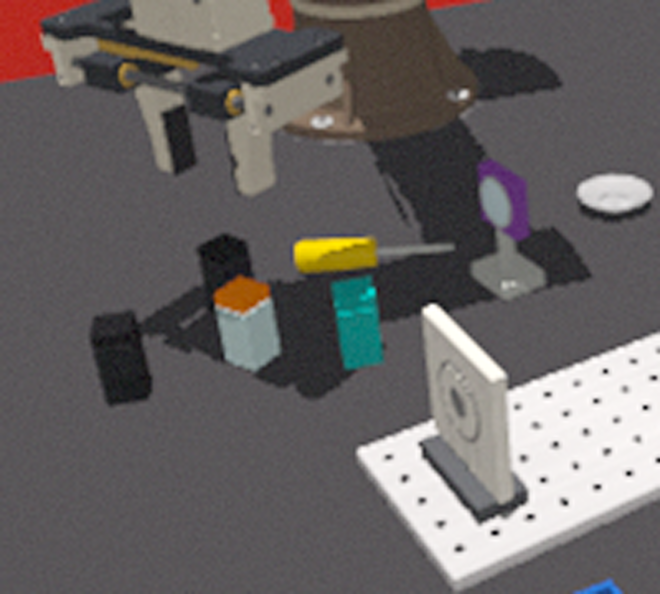

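The crop shows the orange-capped glass cell at crop (245,320), between the two black look-alikes and the turquoise one. The open fingers are above it, so I'll go down now.

Request:
servo_tool:
  steps:
    - [[0.03,0.001,-0.001,0,0.004,0],[0.06,0.001,-0.001,0,0.004,0],[0.09,0.001,-0.001,0,0.004,0],[0.11,0.001,-0.001,0,0.004,0],[0.122,0.001,-0.001,0,0.004,0],[0.122,0.001,-0.001,0,0.004,0],[0.122,0.001,-0.001,0,0.004,0]]

```text
time_s: 10.88
ee_pos: [0.4397, -0.2369, 0.0263]
tcp_rot: [[-0.0, 0.545, -0.838], [0.0, -0.838, -0.545], [-1.0, -0.0, -0.0]]
wrist_force: [0.9, 0.7, -0.4]
grip_width: 0.0551
```

Request:
servo_tool:
  steps:
    - [[0,0,0,0,0,0],[0,0,0,0,0,0],[0,0,0,0,0,0],[0,0,0,0,0,0],[0,0,0,0,0,0],[0,0,0,0,0,0],[0,0,0,0,0,0]]
  fingers: 1
  grip_force: 10

```text
time_s: 11.75
ee_pos: [0.4392, -0.2371, 0.0259]
tcp_rot: [[-0.001, 0.545, -0.839], [0.0, -0.839, -0.545], [-1.0, -0.001, 0.0]]
wrist_force: [-0.5, 1.4, 5.1]
grip_width: 0.028
```

```bash
python3 - <<'E'
from plan import *
plan([.643,.0306,.2],-174.2)
p,d=optics.read_camera('scene'); cv2.imwrite('pics/c5.png',cv2.resize(p[120:300,130:330,::-1],None,fx=3.3,fy=3.3,interpolation=cv2.INTER_CUBIC))
E
```

```text
cur yaw -147.0 tgt -174.2 shift [-0.1742 -0.1136 -0.3166] rot [0.4749 0.0006 0.0006]
cur yaw -147.0 tgt 5.8 shift [-0.1742 -0.1136 -0.3166] rot [-2.6667e+00 -8.0000e-04  9.0000e-04]
t 11.75 pos [ 0.4392 -0.2371  0.0259] j [ -5.8  17.4 -35.3  -0.  -37.3  38.8] F [-0.5  1.4  5.1] w 0.02800226650206822
```

View pics/c5.png

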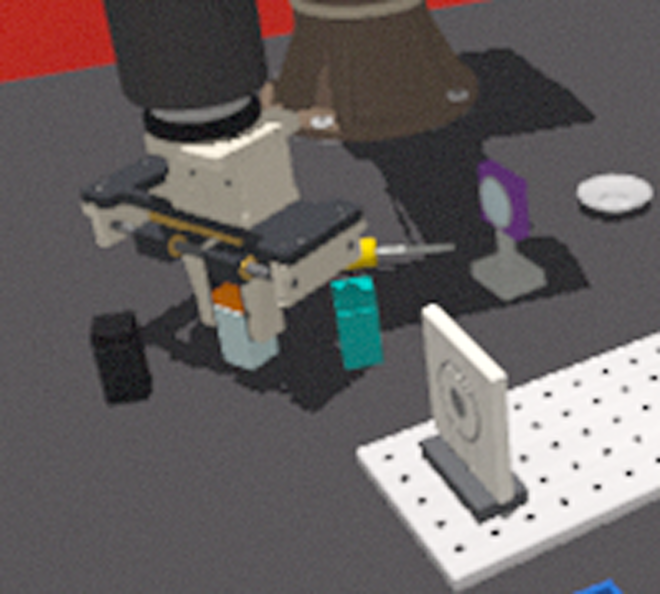

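```bash
python3 - <<'E'
from plan import *
for n in('scene','top'):
    p,d=optics.read_camera(n); np.save(n+'2p.npy',p); np.save(n+'2.npy',d); 
    P=cloud(n,d).reshape(-1,3); k=(abs(P[:,2]-.057)<.006)&(abs(P[:,0]-.643)<.05)&(abs(P[:,1]-.03)<.05); S=P[k]; print(n,k.sum(),S.mean(0) if k.sum() else '', cv2.minEnclosingCircle(S[:,:2].astype(np.float32)*1000) if k.sum() else '')
    x,y=(240,100) if n=='scene' else (220,110)
    cv2.imwrite(f'pics/{n}2.png',cv2.resize(p[y:y+180,x:x+220,::-1],None,fx=3.3,fy=3.3,interpolation=cv2.INTER_CUBIC))
E
```

```text
scene 229 [0.6464498  0.02900706 0.05366236] ((644.9486083984375, 31.1666259765625), 25.868574142456055)
top 198 [0.64259071 0.0304976  0.0570021 ] ((642.9796142578125, 30.362363815307617), 25.4431209564209)
```

View pics/top2.png

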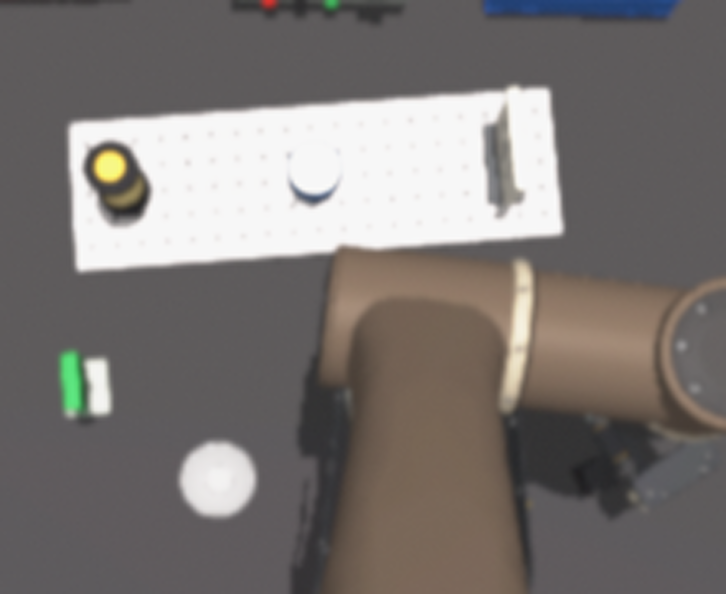

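View pics/scene2.png

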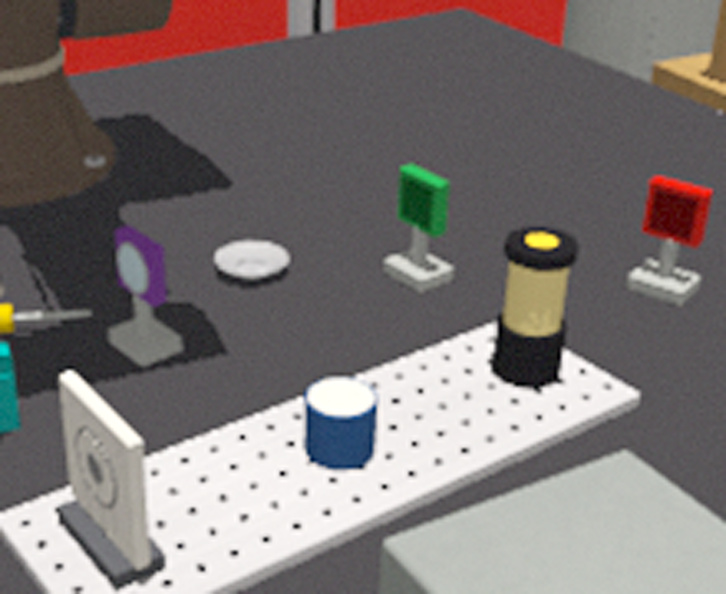

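Top view: the stage is at crop (313,172) on the board's centre line, measured at (0.643, 0.030), which matches the target. Now carry the cuvette over.

Request:
servo_tool:
  steps:
    - [[-0.03,0,0,0,0,0],[-0.08,0,0,0,0,0],[-0.13,0,0,0,0,0],[-0.174,0,0,0,0,0],[-0.174,-0.015,-0.04,0.08,0,0],[-0.174,-0.03,-0.085,0.16,0,0],[-0.174,-0.046,-0.13,0.24,0,0],[-0.174,-0.063,-0.175,0.32,0,0],[-0.174,-0.08,-0.22,0.4,0,0],[-0.174,-0.095,-0.265,0.475,0,0],[-0.174,-0.108,-0.3,0.475,0,0],[-0.174,-0.1136,-0.3166,0.475,0,0],[-0.174,-0.1136,-0.3166,0.475,0,0],[-0.174,-0.1136,-0.3166,0.475,0,0],[-0.174,-0.1136,-0.3166,0.475,0,0]]

```text
time_s: 13.78
ee_pos: [0.6423, 0.0298, 0.1997]
tcp_rot: [[-0.001, 0.1, -0.995], [0.001, -0.995, -0.1], [-1.0, -0.001, 0.001]]
wrist_force: [-0.8, -0.2, -0.6]
grip_width: 0.0284
```

```bash
python3 - <<'E'
from plan import *
plan([.643,.0305,.0832],-174.2)
E
```

```text
cur yaw -174.3 tgt -174.2 shift [ 0.1165 -0.0006 -0.0009] rot [-0.0011  0.0011  0.0007]
cur yaw -174.3 tgt -354.2 shift [ 0.1165 -0.0006 -0.0009] rot [ 3.1404e+00  1.1000e-03 -1.8000e-03]
t 13.775 pos [0.6423 0.0298 0.1997] j [ 20.   18.6  -5.7  -0.1 -65.7 -14.2] F [-0.8 -0.2 -0.6] w 0.028351146637639477
```

Request:
servo_tool:
  steps:
    - [[0.04,0,0,0,0,0],[0.075,0,0,0,0,0],[0.095,0,0,0,0,0],[0.106,0,0,0,0,0],[0.112,0,0,0,0,0],[0.114,0,0,0,0,0],[0.114,0,0,0,0,0],[0.114,0,0,0,0,0]]

```text
time_s: 14.78
ee_pos: [0.6431, 0.0308, 0.0861]
tcp_rot: [[-0.0, 0.101, -0.995], [0.001, -0.995, -0.101], [-1.0, -0.001, 0.0]]
wrist_force: [0.2, 0.1, 0.2]
grip_width: 0.0283
```

```bash
python3 - <<'E'
from plan import *
plan([.643,.0305,.0831],-174.2)
E
```

```text
cur yaw -174.2 tgt -174.2 shift [0.003  0.0003 0.0001] rot [-0.0001  0.0002  0.0008]
cur yaw -174.2 tgt -354.2 shift [0.003  0.0003 0.0001] rot [ 3.1415e+00  1.3000e-03 -2.0000e-04]
t 14.775 pos [0.6431 0.0308 0.0861] j [ 20.   24.3 -13.3  -0.1 -52.4 -14.2] F [0.2 0.1 0.2] w 0.0283220333145511
```

Request:
servo_tool:
  steps:
    - [[0.001,0,0,0,0,0],[0.002,0,0,0,0,0],[0.003,0,0,0,0,0],[0.003,0,0,0,0,0],[0.003,0,0,0,0,0]]

```text
time_s: 15.4
ee_pos: [0.6428, 0.0307, 0.0829]
tcp_rot: [[-0.001, 0.101, -0.995], [0.0, -0.995, -0.101], [-1.0, -0.001, 0.001]]
wrist_force: [-2.4, 0.9, 4.6]
grip_width: 0.0279
```

```bash
python3 - <<'E'
from plan import *
plan([.643,.0305,.0829],-174.2)
p,d=optics.read_camera('scene'); cv2.imwrite('pics/c6.png',cv2.resize(p[130:280,230:450,::-1],None,fx=3.3,fy=3.3,interpolation=cv2.INTER_CUBIC))
E
```

```text
cur yaw -174.2 tgt -174.2 shift [-0.0001  0.0002 -0.0002] rot [-0.0001  0.0009  0.0006]
cur yaw -174.2 tgt -354.2 shift [-0.0001  0.0002 -0.0002] rot [ 3.1415e+00  9.0000e-04 -1.5000e-03]
t 15.4 pos [0.6428 0.0307 0.0829] j [ 20.   24.5 -13.5  -0.1 -52.1 -14.2] F [-2.4  0.9  4.6] w 0.02789465573497466
```

View pics/c6.png

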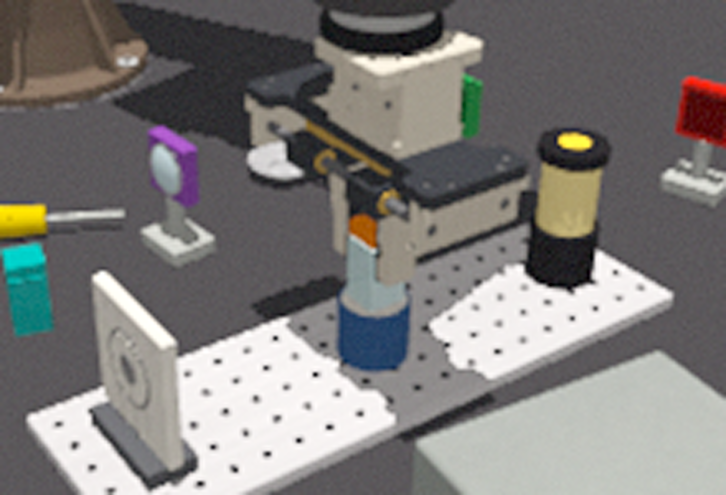

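The cuvette is standing on the stage at crop (372,280). The contact force is 4.6 N, so I'll release it and rise.

Request:
servo_tool:
  steps:
    - [[0,0,0,0,0,0],[0,0,0,0,0,0],[0,0,0,0,0,0],[0,0,0,0,0,0],[-0.02,0,0,0,0,0],[-0.06,0,0,0,0,0],[-0.1,0,0,0,0,0],[-0.13,0,0,0,0,0],[-0.13,0,0,0,0,0]]
  fingers: 0.3

```text
time_s: 16.58
ee_pos: [0.6443, 0.0309, 0.2156]
tcp_rot: [[0.004, 0.101, -0.995], [0.002, -0.995, -0.101], [-1.0, -0.001, -0.004]]
wrist_force: [0.2, -0.2, 0.4]
grip_width: 0.0613
```

```bash
python3 - <<'E'
from plan import *
plan([.4315,-.0245,.2],10.1)
E
```

```text
cur yaw -174.2 tgt -169.9 shift [0.0147 0.0336 0.2174] rot [-0.075  -0.004   0.0011]
cur yaw -174.2 tgt -349.9 shift [0.0147 0.0336 0.2174] rot [3.0666e+00 1.8000e-03 6.2000e-03]
t 16.575 pos [0.6443 0.0309 0.2156] j [ 20.   18.   -4.5  -0.  -67.3 -14.2] F [ 0.2 -0.2  0.4] w 0.06129189645682716
```

Request:
servo_tool:
  steps:
    - [[0,0.008,0.05,-0.025,0,0],[0,0.017,0.1,-0.05,0,0],[0,0.025,0.15,-0.075,-0.004,0],[0.008,0.031,0.195,-0.075,-0.004,0],[0.015,0.0336,0.217,-0.075,-0.004,0],[0.015,0.0336,0.217,-0.075,-0.004,0],[0.015,0.0336,0.217,-0.075,-0.004,0],[0.015,0.0336,0.217,-0.075,-0.004,0]]
  fingers: 0

```text
time_s: 17.58
ee_pos: [0.431, -0.0244, 0.1976]
tcp_rot: [[-0.006, 0.175, -0.985], [-0.0, -0.985, -0.175], [-1.0, -0.001, 0.005]]
wrist_force: [0.2, -0.1, -0.0]
grip_width: 0.0878
```

```bash
python3 - <<'E'
from plan import *
plan([.4318,-.0245,.058],10.1)
for n in('scene','top'):
    p,d=optics.read_camera(n); np.save(n+'3p.npy',p); np.save(n+'3.npy',d)
    x,y=(230,130) if n=='scene' else (220,110)
    cv2.imwrite(f'pics/{n}3.png',cv2.resize(p[y:y+150,x:x+220,::-1],None,fx=3.3,fy=3.3,interpolation=cv2.INTER_CUBIC))
E
```

```text
cur yaw -169.9 tgt -169.9 shift [ 0.1395  0.0003 -0.0016] rot [-0.0003  0.0055  0.0008]
cur yaw -169.9 tgt -349.9 shift [ 0.1395  0.0003 -0.0016] rot [ 3.1413e+00  1.2000e-03 -8.6000e-03]
t 17.575 pos [ 0.431  -0.0244  0.1976] j [ 23.   -1.6 -30.5  -0.1 -61.4 -12.9] F [ 0.2 -0.1 -0. ] w 0.08780147508785352
```

View pics/scene3.png

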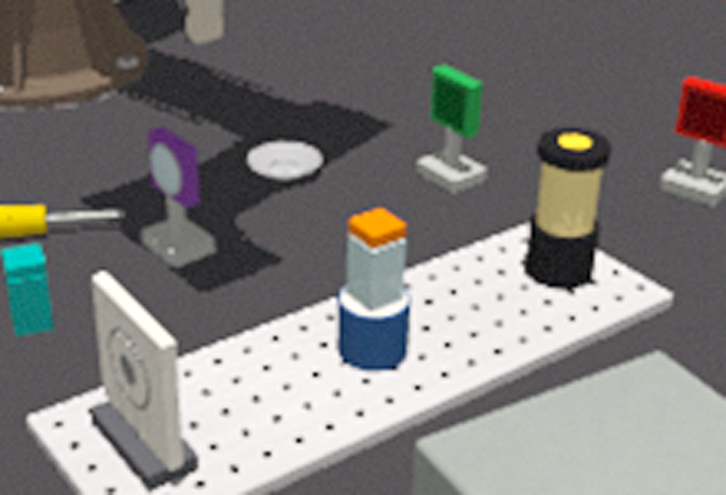

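View pics/top3.png

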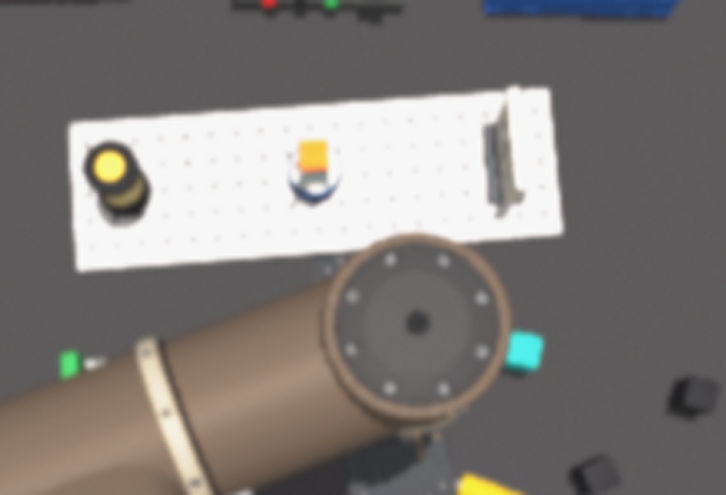

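The cuvette is upright on the stage (scene crop (375,260)). Now go down on the lens.

Request:
servo_tool:
  steps:
    - [[0.04,0,-0.001,0,0.005,0],[0.08,0,-0.001,0,0.005,0],[0.115,0,-0.001,0,0.005,0],[0.135,0,-0.001,0,0.005,0],[0.139,0,-0.001,0,0.005,0],[0.139,0,-0.001,0,0.005,0]]

```text
time_s: 18.42
ee_pos: [0.431, -0.0244, 0.0589]
tcp_rot: [[-0.0, 0.175, -0.985], [0.001, -0.985, -0.175], [-1.0, -0.001, 0.0]]
wrist_force: [0.6, -0.4, -0.0]
grip_width: 0.0878
```

Request:
servo_tool:
  steps:
    - [[0,0,0,0,0,0],[0,0,0,0,0,0],[0,0,0,0,0,0],[0,0,0,0,0,0],[0,0,0,0,0,0],[0,0,0,0,0,0],[0,0,0,0,0,0]]
  fingers: 1
  grip_force: 20

```text
time_s: 19.3
ee_pos: [0.4308, -0.0244, 0.0588]
tcp_rot: [[0.0, 0.175, -0.985], [0.001, -0.985, -0.175], [-1.0, -0.001, -0.0]]
wrist_force: [0.2, -0.7, 2.7]
grip_width: 0.0501
```

```bash
python3 - <<'E'
from plan import *
plan([.6339,.1201,.24],-174.2)
p,d=optics.read_camera('scene'); P=cloud('scene',d)
cv2.imwrite('pics/c7.png',cv2.resize(p[110:260,200:420,::-1],None,fx=3.3,fy=3.3,interpolation=cv2.INTER_CUBIC))
E
```

```text
cur yaw -169.9 tgt -174.2 shift [-0.181  -0.1068 -0.2253] rot [ 0.0749 -0.0002  0.0009]
cur yaw -169.9 tgt 5.8 shift [-0.181  -0.1068 -0.2253] rot [-3.0667e+00 -1.4000e-03 -3.0000e-04]
t 19.3 pos [ 0.4308 -0.0244  0.0588] j [ 23.1   8.6 -41.6  -0.1 -39.7 -13. ] F [ 0.2 -0.7  2.7] w 0.0501403929818457
```

View pics/c7.png

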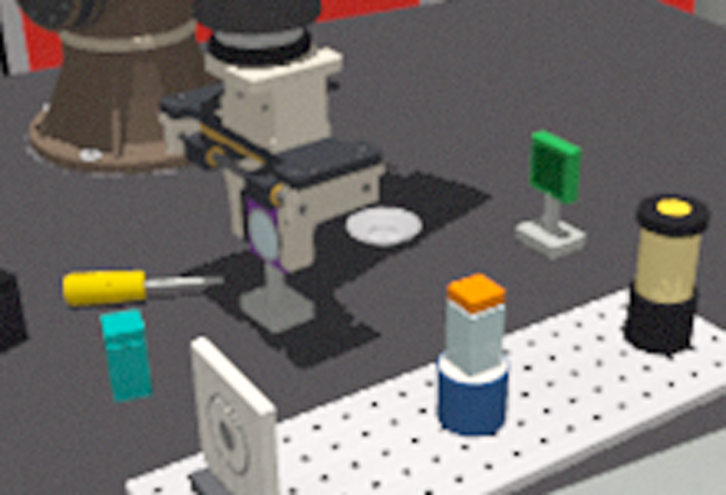

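Request:
servo_tool:
  steps:
    - [[-0.03,0,0,0,0,0],[-0.08,0,0,0,0,0],[-0.13,0,0,0,0,0],[-0.181,0,0,0,0,0],[-0.181,-0.02,-0.042,0.02,0,0],[-0.181,-0.04,-0.085,0.04,0,0],[-0.181,-0.062,-0.13,0.075,0,0],[-0.181,-0.083,-0.175,0.075,0,0],[-0.181,-0.1,-0.21,0.075,0,0],[-0.181,-0.107,-0.225,0.075,0,0],[-0.181,-0.107,-0.225,0.075,0,0],[-0.181,-0.107,-0.225,0.075,0,0],[-0.181,-0.107,-0.225,0.075,0,0]]

```text
time_s: 20.98
ee_pos: [0.6327, 0.1195, 0.2402]
tcp_rot: [[-0.0, 0.1, -0.995], [0.001, -0.995, -0.1], [-1.0, -0.001, -0.0]]
wrist_force: [-0.4, -0.5, -2.3]
grip_width: 0.05
```

```bash
python3 - <<'E'
from plan import *
plan([.6339,.1201,.0708],-174.2)
E
```

```text
cur yaw -174.2 tgt -174.2 shift [ 0.1694 -0.0003 -0.0012] rot [-0.0006 -0.0001  0.0011]
cur yaw -174.2 tgt -354.2 shift [ 0.1694 -0.0003 -0.0012] rot [3.141e+00 1.800e-03 1.000e-04]
t 20.975 pos [0.6327 0.1195 0.2402] j [ 28.   17.2  -2.3  -0.1 -70.4 -22.2] F [-0.4 -0.5 -2.3] w 0.04997783226852845
```

Request:
servo_tool:
  steps:
    - [[0.05,0,-0.001,0,0,0],[0.1,0,-0.001,0,0,0],[0.135,0,-0.001,0,0,0],[0.155,0,-0.001,0,0,0],[0.164,0,-0.001,0,0,0],[0.167,0,-0.001,0,0,0],[0.167,0,-0.001,0,0,0],[0.167,0,-0.001,0,0,0]]

```text
time_s: 21.98
ee_pos: [0.6349, 0.1206, 0.0738]
tcp_rot: [[0.001, 0.101, -0.995], [0.002, -0.995, -0.101], [-1.0, -0.001, -0.001]]
wrist_force: [-0.0, 0.2, -1.8]
grip_width: 0.0501
```

```bash
python3 - <<'E'
from plan import *
plan([.6339,.1201,.0706],-174.2)
E
```

```text
cur yaw -174.2 tgt -174.2 shift [0.0032 0.0004 0.0011] rot [-0.0001 -0.0014  0.0014]
cur yaw -174.2 tgt -354.2 shift [0.0032 0.0004 0.0011] rot [3.1414e+00 2.2000e-03 2.2000e-03]
t 21.975 pos [0.6349 0.1206 0.0738] j [ 28.   25.2 -13.7  -0.1 -51.  -22.2] F [-0.   0.2 -1.8] w 0.05005123858496913
```

Request:
servo_tool:
  steps:
    - [[0.001,0,0.001,0,0,0.001],[0.002,0,0.001,0,0,0.001],[0.003,0,0.001,0,0,0.001],[0.003,0,0.001,0,0,0.001],[0.003,0,0.001,0,0,0.001]]

```text
time_s: 22.6
ee_pos: [0.6334, 0.1203, 0.071]
tcp_rot: [[0.0, 0.101, -0.995], [-0.0, -0.995, -0.101], [-1.0, 0.0, -0.0]]
wrist_force: [-2.4, -0.2, 6.7]
grip_width: 0.05
```

Request:
servo_tool:
  steps:
    - [[0,0,0,0,0,0],[0,0,0,0,0,0],[0,0,0,0,0,0],[0,0,0,0,0,0],[-0.02,0,0,0,0,0],[-0.07,0,0,0,0,0],[-0.12,0,0,0,0,0],[-0.16,0,0,0,0,0],[-0.16,0,0,0,0,0]]
  fingers: 0

```text
time_s: 23.72
ee_pos: [0.6352, 0.1208, 0.234]
tcp_rot: [[0.006, 0.101, -0.995], [0.002, -0.995, -0.101], [-1.0, -0.002, -0.007]]
wrist_force: [-0.1, -0.4, -0.4]
grip_width: 0.0877
```

```bash
python3 - <<'E'
from plan import *
plan([.439,.2386,.23],7.5)
E
```

```text
cur yaw -174.2 tgt -172.5 shift [ 0.003  -0.137   0.1833] rot [-0.0295 -0.0066  0.0015]
cur yaw -174.2 tgt -352.5 shift [ 0.003  -0.137   0.1833] rot [3.1121e+00 2.4000e-03 1.0300e-02]
t 23.725 pos [0.6352 0.1208 0.234 ] j [ 28.1  17.4  -2.9   0.1 -69.3 -22.3] F [-0.1 -0.4 -0.4] w 0.08766411231133407
```

Request:
servo_tool:
  steps:
    - [[0,-0.03,0.04,-0.01,0,0],[0,-0.06,0.08,-0.02,0,0],[0,-0.09,0.12,-0.03,-0.006,0],[0.003,-0.12,0.16,-0.03,-0.006,0],[0.003,-0.137,0.183,-0.03,-0.006,0],[0.003,-0.137,0.183,-0.03,-0.006,0],[0.003,-0.137,0.183,-0.03,-0.006,0],[0.003,-0.137,0.183,-0.03,-0.006,0]]

```text
time_s: 24.72
ee_pos: [0.438, 0.2377, 0.2264]
tcp_rot: [[-0.007, 0.13, -0.992], [-0.001, -0.992, -0.13], [-1.0, 0.0, 0.007]]
wrist_force: [0.4, 0.8, 0.4]
grip_width: 0.0878
```

```bash
python3 - <<'E'
from plan import *
from meas import *
plan([.439,.2386,.0588],7.5)
for n in('scene','top'):
    p,d=optics.read_camera(n); np.save(n+'4p.npy',p); np.save(n+'4.npy',d); P=cloud(n,d)
    for k,m in masks(n,p).items():
        if k=='red': continue
        Q=P[m&(d>0)]; z={'lens':.112,'green':.1,'cuv':.117}[k]
        T=Q[abs(Q[:,2]-z)<.009]
        print(n,k,len(T),cv2.minAreaRect(T[:,:2].astype(np.float32)*1000) if len(T)>5 else '')
    x,y=(230,130) if n=='scene' else (220,110)
    cv2.imwrite(f'pics/{n}4.png',cv2.resize(p[y:y+150,x:x+220,::-1],None,fx=3.3,fy=3.3,interpolation=cv2.INTER_CUBIC))
E
```

```text
cur yaw -172.6 tgt -172.5 shift [ 0.1676 -0.0008 -0.0022] rot [-0.0009  0.0067 -0.0005]
cur yaw -172.6 tgt -352.5 shift [ 0.1676 -0.0008 -0.0022] rot [ 3.1407e+00 -7.0000e-04 -1.0500e-02]
t 24.725 pos [0.438  0.2377 0.2264] j [ 50.9   4.  -20.7  -0.3 -65.6 -43.4] F [0.4 0.8 0.4] w 0.08782364707576297
scene lens 86 ((635.58154296875, 118.69416809082031), (50.686641693115234, 15.231003761291504), 5.585721969604492)
scene green 55 ((439.8219299316406, 236.24612426757812), (50.60966873168945, 15.968989372253418), 7.647430896759033)
scene cuv 108 ((644.5083618164062, 30.732704162597656), (28.32967185974121, 28.112926483154297), 5.923133850097656)
top lens 68 ((633.5859375, 117.9457778930664), (50.36827087402344, 11.86977481842041), 2.67374587059021)
top green 17 ((438.92498779296875, 233.18592834472656), (41.384456634521484, 2.7952089309692383), 7.4415507316589355)
top cuv 10 ((630.42822265625, 33.442108154296875), (17.693805694580078, 4.961126327514648), 81.68266296386719)
```

View pics/scene4.png

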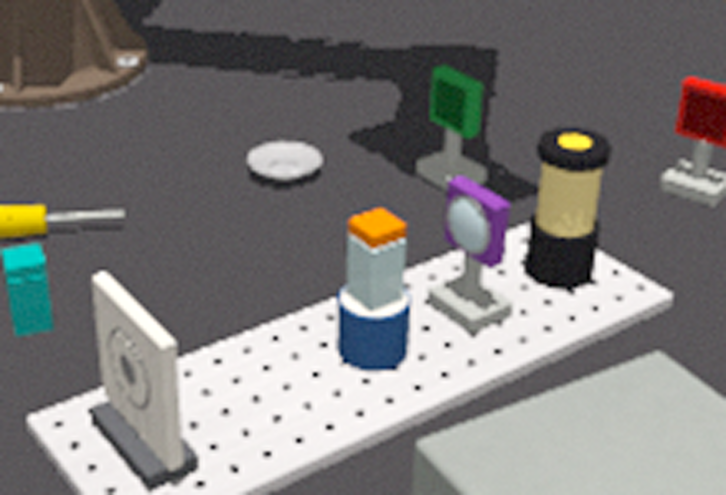

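View pics/top4.png

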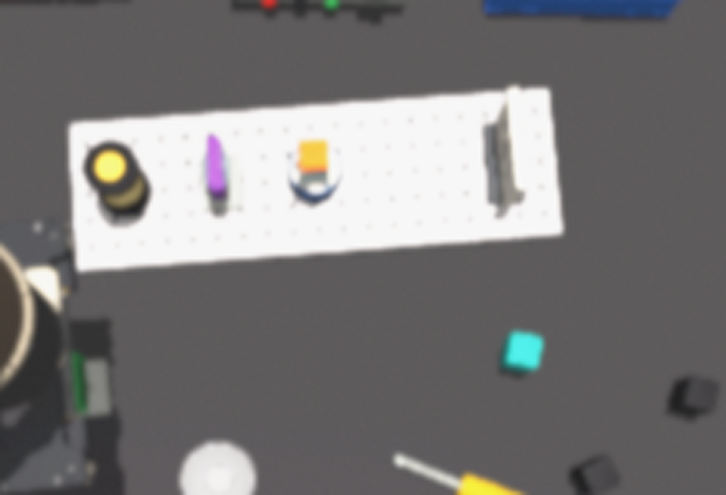

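The lens stands facing along the line (top crop (217,165)). Next is the green filter.

Request:
servo_tool:
  steps:
    - [[0.05,-0.001,-0.001,0,0.007,0],[0.1,-0.001,-0.001,0,0.007,0],[0.14,-0.001,-0.001,0,0.007,0],[0.16,-0.001,-0.001,0,0.007,0],[0.168,-0.001,-0.001,0,0.007,0],[0.168,-0.001,-0.001,0,0.007,0],[0.168,-0.001,-0.001,0,0.007,0]]

```text
time_s: 25.7
ee_pos: [0.438, 0.2396, 0.0597]
tcp_rot: [[0.002, 0.131, -0.991], [0.001, -0.991, -0.131], [-1.0, -0.001, -0.002]]
wrist_force: [-0.1, -0.9, -0.6]
grip_width: 0.0879
```

Request:
servo_tool:
  steps:
    - [[0,0,0,0,0,0],[0,0,0,0,0,0],[0,0,0,0,0,0],[0,0,0,0,0,0],[0,0,0,0,0,0],[0,0,0,0,0,0],[0,0,0,0,0,0]]
  fingers: 1

```text
time_s: 26.58
ee_pos: [0.4373, 0.2391, 0.0588]
tcp_rot: [[0.001, 0.131, -0.991], [0.0, -0.991, -0.131], [-1.0, 0.0, -0.001]]
wrist_force: [-0.8, 0.1, 2.3]
grip_width: 0.0498
```

```bash
python3 - <<'E'
from plan import *
plan([.55,-.0589,.27],-174.2)
plan([.6521,-.0589,.27],-174.2)
p,d=optics.read_camera('scene')
cv2.imwrite('pics/c8.png',cv2.resize(p[90:240,250:470,::-1],None,fx=3.3,fy=3.3,interpolation=cv2.INTER_CUBIC))
E
```

```text
cur yaw -172.5 tgt -174.2 shift [-0.2111  0.3102 -0.0729] rot [ 0.0299 -0.0007 -0.    ]
cur yaw -172.5 tgt 5.8 shift [-0.2111  0.3102 -0.0729] rot [-3.1117e+00  0.0000e+00 -1.1000e-03]
t 26.575 pos [0.4373 0.2391 0.0588] j [ 51.3  14.4 -33.6   0.  -41.9 -43.8] F [-0.8  0.1  2.3] w 0.04977923452933739
cur yaw -172.5 tgt -174.2 shift [-0.211   0.3235 -0.1741] rot [ 0.0299 -0.0007 -0.    ]
cur yaw -172.5 tgt 5.8 shift [-0.211   0.3235 -0.1741] rot [-3.1117e+00  0.0000e+00 -1.1000e-03]
t 26.575 pos [0.4373 0.2391 0.0588] j [ 51.3  14.4 -33.6   0.  -41.9 -43.8] F [-0.8  0.1  2.3] w 0.04977923452933739
```

View pics/c8.png

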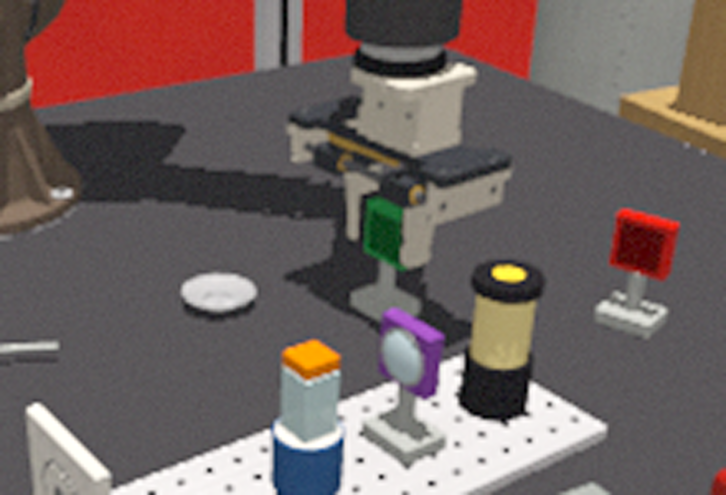

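Request:
servo_tool:
  steps:
    - [[-0.03,0,0,0,0,0],[-0.08,0,0,0,0,0],[-0.13,0,0,0,0,0],[-0.18,0,0,0,0,0],[-0.211,0.03,-0.007,0,0,0],[-0.211,0.08,-0.019,0.01,0,0],[-0.211,0.13,-0.03,0.02,0,0],[-0.211,0.18,-0.042,0.03,0,0],[-0.211,0.23,-0.054,0.03,0,0],[-0.211,0.27,-0.065,0.03,0,0],[-0.211,0.305,-0.085,0.03,0,0],[-0.211,0.32,-0.12,0.03,0,0],[-0.211,0.3235,-0.155,0.03,0,0],[-0.211,0.3235,-0.174,0.03,0,0],[-0.211,0.3235,-0.174,0.03,0,0],[-0.211,0.3235,-0.174,0.03,0,0],[-0.211,0.3235,-0.174,0.03,0,0]]

```text
time_s: 28.75
ee_pos: [0.6513, -0.0589, 0.2701]
tcp_rot: [[0.001, 0.101, -0.995], [0.0, -0.995, -0.101], [-1.0, -0.0, -0.001]]
wrist_force: [0.7, 0.0, -2.3]
grip_width: 0.05
```

```bash
python3 - <<'E'
from plan import *
plan([.6521,-.0589,.0708],-174.2)
E
```

```text
cur yaw -174.2 tgt -174.2 shift [ 1.993e-01  1.000e-04 -6.000e-04] rot [-0.0001 -0.0008  0.0001]
cur yaw -174.2 tgt -354.2 shift [ 1.993e-01  1.000e-04 -6.000e-04] rot [3.1415e+00 2.0000e-04 1.2000e-03]
t 28.75 pos [ 0.6513 -0.0589  0.2701] j [ 11.9  17.3   1.6  -0.  -74.3  -6.1] F [ 0.7  0.  -2.3] w 0.05001540441253852
```

Request:
servo_tool:
  steps:
    - [[0.05,0,0,0,0,0],[0.1,0,0,0,0,0],[0.145,0,0,0,0,0],[0.175,0,0,0,0,0],[0.19,0,0,0,0,0],[0.196,0,0,0,0,0],[0.196,0,0,0,0,0],[0.196,0,0,0,0,0]]

```text
time_s: 29.75
ee_pos: [0.6529, -0.0588, 0.0753]
tcp_rot: [[0.003, 0.101, -0.995], [0.0, -0.995, -0.101], [-1.0, 0.0, -0.003]]
wrist_force: [-0.0, 0.3, -2.0]
grip_width: 0.0498
```

```bash
python3 - <<'E'
from plan import *
plan([.6521,-.0589,.0707],-174.2)
E
```

```text
cur yaw -174.2 tgt -174.2 shift [0.0046 0.     0.0009] rot [-0.     -0.0029 -0.    ]
cur yaw -174.2 tgt -354.2 shift [0.0046 0.     0.0009] rot [ 3.1416 -0.      0.0046]
t 29.75 pos [ 0.6529 -0.0588  0.0753] j [ 11.9  25.8 -12.5   0.  -51.6  -6.1] F [-0.   0.3 -2. ] w 0.04980019604607204
```

Request:
servo_tool:
  steps:
    - [[0.001,0,0.001,0,-0.001,0],[0.0025,0,0.001,0,-0.001,0],[0.004,0,0.001,0,-0.001,0],[0.0045,0,0.001,0,-0.001,0],[0.0045,0,0.001,0,-0.001,0]]

```text
time_s: 30.38
ee_pos: [0.6512, -0.059, 0.0709]
tcp_rot: [[0.0, 0.101, -0.995], [-0.0, -0.995, -0.101], [-1.0, 0.0, -0.0]]
wrist_force: [-5.3, 1.5, 8.5]
grip_width: 0.0498
```

Request:
servo_tool:
  steps:
    - [[0,0,0,0,0,0],[0,0,0,0,0,0],[0,0,0,0,0,0],[0,0,0,0,0,0],[-0.02,0,0,0,0,0],[-0.07,0,0,0,0,0],[-0.12,0,0,0,0,0],[-0.18,0,0,0,0,0],[-0.2,0,0.05,0,0,0],[-0.2,0,0.1,0,0,0],[-0.2,0.05,0.15,0,0,0],[-0.2,0.1,0.18,0,0,0],[-0.2,0.15,0.2,0,0,0],[-0.2,0.2,0.2,0,0,0],[-0.2,0.25,0.2,0,0,0],[-0.2,0.25,0.2,0,0,0],[-0.2,0.25,0.2,0,0,0]]
  fingers: 0

```text
time_s: 32.5
ee_pos: [0.4771, -0.328, 0.2691]
tcp_rot: [[-0.001, 0.1, -0.995], [0.0, -0.995, -0.1], [-1.0, -0.0, 0.001]]
wrist_force: [-0.6, 0.2, -0.7]
grip_width: 0.0876
```

```bash
python3 - <<'E'
from plan import *
from meas import *
COL['red']=COL['red']
a=np.array([-.1012,.99487]); nn=np.array([a[1],-a[0]]); M=np.array([643.0,30.6])
for n in('scene','top'):
    p,d=optics.read_camera(n); np.save(n+'5p.npy',p); np.save(n+'5.npy',d); P=cloud(n,d)
    for k,m in masks(n,p).items():
        if k=='red' and n=='scene': continue
        Q=P[m&(d>0)]; z={'lens':.112,'green':.112,'cuv':.117,'red':.1}[k]
        T=Q[abs(Q[:,2]-z)<.009]
        if len(T)<6: print(n,k,len(T)); continue
        c,wh,an=cv2.minAreaRect(T[:,:2].astype(np.float32)*1000)
        e=np.array(c)-M; print(n,k,len(T),'beam s %.1f t %.1f'%(e@a,e@nn),np.round(c,1),np.round(wh,1),round(an,1),'mean s %.1f'%((T[:,:2].mean(0)*1000-M)@a))
    q=P.reshape(-1,3); f=q[(abs(q[:,2]-.026)<.004)]
    for nm,s0 in(('lensfoot',90),('greenfoot',-90)):
        e=(f[:,:2]*1000-M); g=e[(abs(e@a-s0)<30)&(abs(e@nn)<35)]
        if len(g)>10: print(n,nm,len(g),'s',np.percentile(g@a,[2,98]).round(1),'t',np.percentile(g@nn,[2,98]).round(1))
    x,y=(230,130) if n=='scene' else (170,110)
    cv2.imwrite(f'pics/{n}5.png',cv2.resize(p[y:y+150,x:x+240,::-1],None,fx=3.3,fy=3.3,interpolation=cv2.INTER_CUBIC))
E
```

```text
scene lens 83 beam s 88.0 t 0.1 [634.2 118.1] [52.7 14.7] 6.1 mean s 87.1
scene green 118 beam s -90.0 t 1.1 [653.2 -58.8] [49.6 14.5] 6.3 mean s -91.3
scene cuv 109 beam s -0.2 t 1.5 [644.5  30.5] [29.4 29.6] 6.1 mean s -1.7
scene lensfoot 120 s [ 68.6 107.3] t [-21.1  25.8]
scene greenfoot 152 s [-108.5  -72.6] t [-21.6  25.6]
top lens 70 beam s 88.7 t -1.4 [632.6 118.7] [48.5 12.1] 5.5 mean s 89.0
top green 51 beam s -87.0 t -3.2 [648.6 -56.3] [45.2 10.1] 6.7 mean s -87.2
top red 92 beam s 388.2 t -44.3 [559.6 412.3] [48.7 15.2] 22.2 mean s 387.8
top cuv 10 beam s 3.8 t -11.8 [630.9  33.2] [17.5  4.2] 87.1 mean s 3.6
top lensfoot 81 s [ 69.5 108.3] t [-24.9  21.1]
top greenfoot 98 s [-108.7  -70.1] t [-26.5  21.4]
```

View pics/scene5.png

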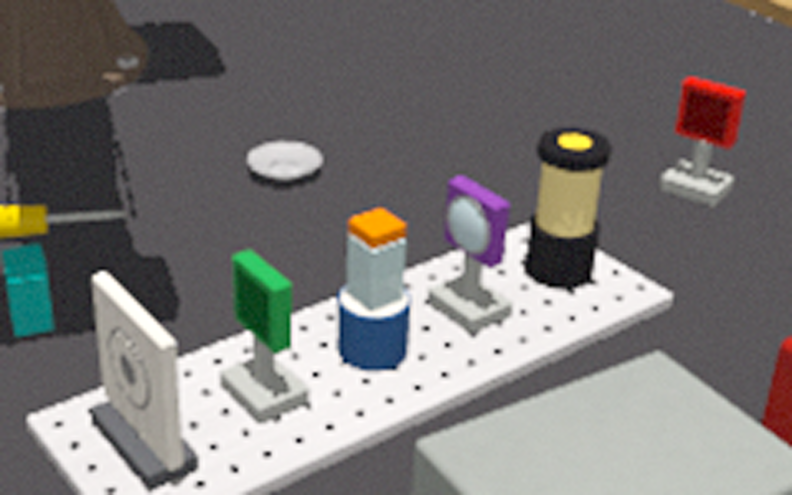

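View pics/top5.png

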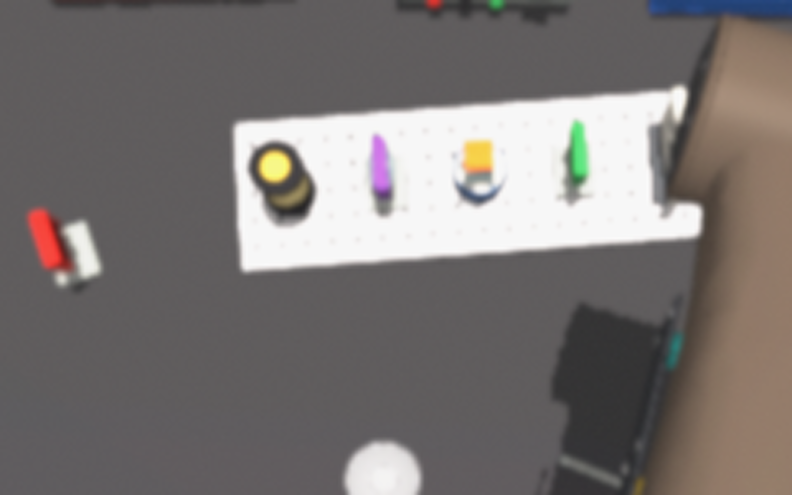

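All pieces stand upright on the line within about 2 mm. The red filter is unmoved, and the arm is clear and still.

```bash
python3 -c "
from station import r, close_job
s=r.observe(); print(s['time_s'],s['dq'],s['wrist_force'])
print(close_job())"
```

```text
32.6 [ 0.51534064 -0.35648043  0.04001365  0.13369313  0.07292037  0.20455257] [-0.2612242   0.55457153  0.09257777]
the job is handed in; nothing more can be done
None
```

The beam line is set up and handed in at 32.6 s. I placed the stage first, then the orange-capped cuvette on it, then the lens, then the green filter. The cuvette stayed upright throughout and the gripper is clear of everything.

| Piece | Position along the beam line from its midpoint | Off the line | Facing |
|---|---|---|---|
| Stage (before the cuvette went on) | within 1 mm of 0 | within 1 mm | – |
| Cuvette | about 0 | within 1 mm of the stage's centre | – |
| Lens | +88 to +89 mm (target +90) | within about 2 mm | within about 0.5° |
| Green filter | −89 to −90 mm by its foot (target −90) | within about 2.5 mm | within about 1° |

**Red filter:** it is where it started, within 1 mm.

**Disagreements:** the two cameras differed by 1–3 mm. In the last top view, the depth readings for the green frame (−87 mm along, 3 mm off the line) and for the cuvette cap were too sparse or fringed to trust. I relied on the foot readings and the scene view for those two.

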